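# Comb the dowels into the grooved tray

## Robot

A 6-joint arm with a two-finger parallel gripper is mounted at the origin on the work surface. World frame = base frame: x ahead of the robot, y to its left, z up, the work surface at z = 0. Lengths are in m, angles in rad, forces in N, time in s.
With the tool pointing down it reaches from about 0.225 to 0.875 m from the base axis. Payload 3.4 kg.
Tool frame: the origin (TCP) lies at the very end of the fingers, on their centre line; the grasp point (between the pads) lies behind it (manip.tcp_to_grasp is the z of the grasp point in the tool frame, in m); z points along the fingers, y is the direction in which the jaws open and shut (so a half turn about z gives the same grasp; the last joint's range is limited). The gripper opens to 85 mm and grips with 20 to 120 N. Pads are 22 mm wide; open, the fingers measure 114 mm over their backs; the gripper's body (76 mm by 85 mm) begins 54 mm behind the grasp point. The pads swing forward as they close: fully open they stand 13 mm farther back than shut.
Start: joints at [-1.345, 0.276, 1.505, -0, 1.361, -0.121], TCP at [0.195, -0.541, 0.231] pointing down, gripper open.
Joint ranges: [-2.89, 2.89], [-0.75, 2.08], [0.22, 2.7], [-1.18, 4.32], [0.11, 2.71], [-2.7, 2.7]. Speed limits (rad/s): [2.57, 2.57, 3.14, 3.14, 3.14, 3.14].

## Interface

Orientations are given as a unit quaternion [w, x, y, z].
In Python, from rig import manip, eyes gives the robot as it stands.
- The arm moves only by the tool servo_tool, never from a script. Its argument "increments" is a list of rows, each an object with "slide": the shift along the tool's x, y, z in m, a list of three; "spin": the turn about the tool's z in degrees. A call has 1 to 8 rows; each row shifts and turns the commanded pose from where the row before left it, along the tool's axes as they then stand; what a row does not reach is not made up. A row lasts 1/10 s, in which the tool goes at most 50 mm and 8.59 degrees, less where a joint would pass 70% of its speed; a pose out of reach is approached as far as the arm can. A call is refused whole if a number of a shift passes 0.05 or a number of a turn 8.59, either way. A call with a gripper value outside its range is refused whole. "hand" is the opening, from 0 (shut) to 1 (fully open), set as the call begins (left out, the last holds). The fingers move at their own pace and stop on an object; "newtons" is the grip in N (left out, the last holds). Time passes only in rows, so rows that do not move let the fingers close. It gives the time, the measured TCP pose, the force and the opening at its end, in the units of the state.
- manip.get_state(): the state, without advancing time (a new reading comes with each control period).
- eyes.get_image(name): name is "scene" or "top"; returns the picture (420x560x3 uint8, blue, green, red); there is no depth.
- eyes.calibration(name): a dict with "fx", "fy", "cx", "cy" (pixels), "rvec" (rotation vector, rad) and "tvec" (3), from world to camera coordinates, as OpenCV has them. Camera axes: x right, y down, z forward; pixel columns grow to the right and rows downward; lengths in m; the calibration is good to about 2 mm. A picture is of the moment at which its call begins. calibration takes no time and is no camera call.
- manip.sign_off(): hands the job in, once; it reports no verdict.
The state is a dict: "clock": time; "qpos": joint angles; "qd": joint speeds; "effort": joint torques, N m; "position": TCP position; "ee_rot": TCP orientation; "contact_force": force on the tool from outside, world axes, zero at the start; "moment": the same for the moment, N m; "width": finger opening in m.
Only numpy, scipy, OpenCV 4.12 (cv2) and the standard library are available. Lean on these libraries where they do the work, as an engineer would, in place of code of your own. Each camera call takes 0.05 s, during which the arm holds its last target.

## Task

Take the wooden comb from its slanted rest and draw it through the grooved tray, so that all three loose dowels settle parallel, each fully down in a groove (any groove will do). Move the dowels with the comb only, never with the fingers, then lean the comb back on its rest as you found it, and leave the other things on the bench where they are.

Things in the scene. Friction and masses are not known exactly. Their poses are not given: they have to be found in the camera images.
- tray: fixed wooden tray, 275 mm (its x) by 156 mm (its y); origin under its centre on the bench, z up. 8 mm walls 33 mm high. Inside, x -129.5 to 129.5 mm, y -70 to 70 mm: a flat landing at x below -84.5, then seven straight grooves along y, 22 mm wide, 17 mm deep, floors at z = 6 mm, parted by flat ridges 10 mm wide with tops at z = 23 mm. Groove centres x = -73.5, -41.5, -9.5, 22.5, 54.5, 86.5, 118.5 mm
- landing (a point): middle of the tray's flat landing, on its surface (ridge height, 23 mm over the bench; 45 mm by 140 mm, along the -x wall); free of dowels at the start, so the comb can be set down there. A dowel in a groove lies 1 mm below the ridge tops: a comb held a few mm above the ridges passes over it and sweeps the others on; one caught half-way drops when the comb is drawn back 10 mm. Axes as the tray's
- comb: loose plywood comb: flat board 110 mm wide (its y), 130 mm high (its z), 14 mm thick (its x), both faces alike; its lowest 22 mm are six teeth 10 mm wide with 10 mm gaps. Origin at its centre: tips 65 mm below along its z, top edge 65 mm above. 0.10 to 0.17 kg. Starts leaning on the rest, top 35 degrees off vertical towards the rest's -x; grip it across its thickness near the top edge
- rest: fixed steel rest for the comb; origin on the bench, z up. Base x -80 to 70 mm, 124 mm in y, 10 mm thick. It carries a slanted right-angled trough along y, 120 mm long, open-ended: a back plate 35 degrees off vertical, top towards -x, reaching 55 mm up the comb's -x face; a floor square to it for the tooth tips; a lip on the +x side, 28 mm from the back plate, 10 mm above the floor
- seat (a point): where the comb's centre belongs when it leans on the rest (1.5 mm to -x of the rest's origin, 87.3 mm above the bench; the comb starts within 4 mm of it along the trough). Axes as the rest's: the comb's y is parallel to this y, its top 35 degrees (0.61 rad) from vertical towards this -x. Let go there, the comb stays by its weight
- dowel1: loose wooden dowel, a plain cylinder 16 mm in diameter, 100 mm long, 12 to 23 g; origin at its centre, its x along its length. Starts lying askew, 0.55 to 0.75 rad off the grooves, across the tops of the ridges, its centre 31 mm above the tray's underside; down in a groove its centre is at 14 mm
- dowel2: loose wooden dowel, a plain cylinder 16 mm in diameter, 100 mm long, 12 to 23 g; origin at its centre, its x along its length. Starts lying askew, 0.55 to 0.75 rad off the grooves, across the tops of the ridges, its centre 31 mm above the tray's underside; down in a groove its centre is at 14 mm
- dowel3: loose wooden dowel, a plain cylinder 16 mm in diameter, 100 mm long, 12 to 23 g; origin at its centre, its x along its length. Starts lying askew, 0.55 to 0.75 rad off the grooves, across the tops of the ridges, its centre 31 mm above the tray's underside; down in a groove its centre is at 14 mm
- flask: bystander: sage-green drinking flask, 70 mm across, 210 mm tall, upright; origin under its centre. It stands on one side of the tray and the comb's rest on the other; which side is which varies
- jar: bystander: amber glass jar, 68 mm across, 85 mm tall; origin under its centre
- offcut: bystander: dark wood offcut, 90 x 45 x 20 mm; origin under its centre
- pencil: bystander: carpenter's pencil lying flat, 170 mm long, 8 mm thick; origin under the middle of its shaft
- square: bystander: try square lying flat, wood stock 90 mm with a 150 mm steel blade; origin under the stock's centre
- mallet: bystander: joiner's mallet lying on its side, 270 mm overall, 60 mm high; origin on the bench under the middle of its length
- tape: bystander: grey tape measure, 70 x 65 x 35 mm; origin under its centre
Not all that is in view belongs to the job. What is shaped like the rest but pink is not meant. Leave any green look-alike of the dowel2 alone.

How it is judged:
On the way, in this order (a step that is already met when the one before it is completed fails the run):
1. the comb has been taken from its rest and its teeth are down in the tray (x of comb in the frame of tray between -0.13 and 0.13 m and y of comb in the frame of tray between -0.05 and 0.05 m and z of comb in the frame of tray between 0.05 and 0.105 m and distance of comb from where it was at the start of the episode above 0.1 m), for 0.1 s.
2. all three dowels lie down in grooves (x of dowel1 in the frame of tray between -0.0845 and 0.1295 m and y of dowel1 in the frame of tray between -0.07 and 0.07 m and z of dowel1 in the frame of tray between 0.008 and 0.019 m and angle between the x axis of each of dowel1, dowel2, dowel3 and the y axis of tray, either way round below 0.12 rad and x of dowel2 in the frame of tray between -0.0845 and 0.1295 m and y of dowel2 in the frame of tray between -0.07 and 0.07 m and z of dowel2 in the frame of tray between 0.008 and 0.019 m and x of dowel3 in the frame of tray between -0.0845 and 0.1295 m and y of dowel3 in the frame of tray between -0.07 and 0.07 m and z of dowel3 in the frame of tray between 0.008 and 0.019 m), for 0.2 s.
At the end, for the whole second after the job is handed in: All three dowels at rest in grooves (centres 8 to 19 mm above the tray's underside, within 0.12 rad of the grooves). Comb released, at rest on its rest: centre within 12 mm of its place (15 mm along the trough), width within 0.15 rad of the trough, lean 0.51 to 0.71 rad (all of step 2 and x of comb in the frame of rest between -0.0135 and 0.0105 m and y of comb in the frame of rest between -0.015 and 0.015 m and z of comb in the frame of rest between 0.0753 and 0.0993 m and angle between the y axis of comb and the y axis of rest, either way round below 0.15 rad and angle between comb's own z axis and vertical between 0.51 and 0.71 rad and linear speed of each of dowel1, dowel2, dowel3, comb below 0.02 m/s); the robot touches nothing.
It fails at once if the fingers touch a dowel (contact force between the fingers and dowel1 above 0.5 N or contact force between the fingers and dowel2 above 0.5 N or contact force between the fingers and dowel3 above 0.5 N).
It fails at once if a bystander is moved by more than 30 mm (distance of any of flask, jar, offcut, pencil, square, mallet, tape from where it was at the start of the episode above 0.03 m).
It also fails if it takes over 64 s, if anything falls off the work surface, if the arm or the gripper's body presses on something with over 40 N, if the wrist force passes 120 N, or if a joint passes its speed limit or range.

## Working session

There is one attempt and no reset: what is moved stays moved. The work goes in short steps, Python scripts to look and compute and a tool call to move; the robot and the scene stay as the last step left them, time stands still between calls to the robot, and variables do not carry over. Pictures are saved under pics/ and viewed, and the job is handed in when it is done.

Besides the shell and the picture viewer there is one more tool, called after "Request:" as name([rows], argument=value, ...), one row to a line, values as JSON. servo_tool: Moves the arm, as the interface text tells. Its arguments: {"type":"object","properties":{"increments":{"type":"array","items":{"type":"object","properties":{"slide":{"type":"array","items":{"type":"number"}},"spin":{"type":"number"}}}},"hand":{"type":"number"},"newtons":{"type":"number"}},"required":["increments"]}

```bash
ls; mkdir -p pics
python3 - <<'E'
from rig import manip, eyes
import cv2
for n in ("scene","top"):
    im=eyes.get_image(n); cv2.imwrite(f"pics/{n}0.png",im)
    c=eyes.calibration(n); print(n,c)
print(manip.get_state(), manip.tcp_to_grasp)
E
```

```text
pics
scene {'fx': 523.3617290194364, 'fy': 523.3617290194364, 'cx': 276.8480970654292, 'cy': 201.5072545429297, 'rvec': array([ 1.77226357,  1.4143497 , -0.7748574 ]), 'tvec': array([-0.16820316, -0.20910519,  1.90762434])}
top {'fx': 410.1707608390495, 'fy': 410.1707608390495, 'cx': 278.7671173299976, 'cy': 208.24843252210385, 'rvec': array([ 2.19414318, -2.24373485,  0.07644255]), 'tvec': array([0.03521387, 0.5172718 , 1.12775452])}
{'clock': 0.1, 'qpos': array([-1.34502588e+00,  2.76525094e-01,  1.50604190e+00, -1.51624380e-05,
        1.36070258e+00, -1.21001815e-01]), 'qd': array([ 6.09900146e-04, -2.03994644e-03, -3.85316611e-03,  1.98931877e-03,
        2.01000651e-05, -6.24878535e-04]), 'effort': array([ 2.42426075e-03, -4.17699230e+01, -2.46403939e+01, -1.08785190e-05,
        5.69731928e-03, -2.12164912e-05]), 'position': array([ 0.19530002, -0.54029544,  0.23051592]), 'ee_rot': array([-8.36918744e-04,  9.85005624e-01,  1.72520192e-01, -5.13049329e-05]), 'contact_force': array([-0.163447  ,  0.80444544, -0.1141955 ]), 'moment': array([ 0.00452563,  0.04114635, -0.02208039]), 'width': 0.0852189388549603} -0.0187
```

View pics/scene0.png

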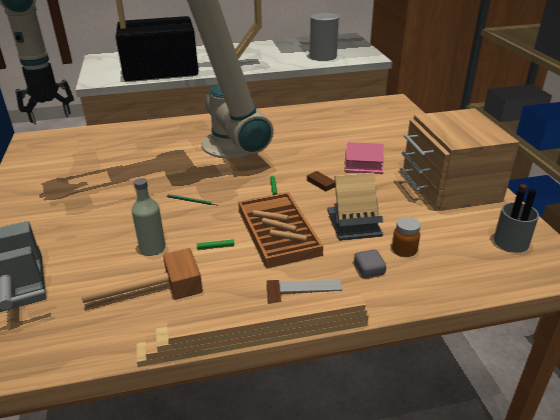

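View pics/top0.png

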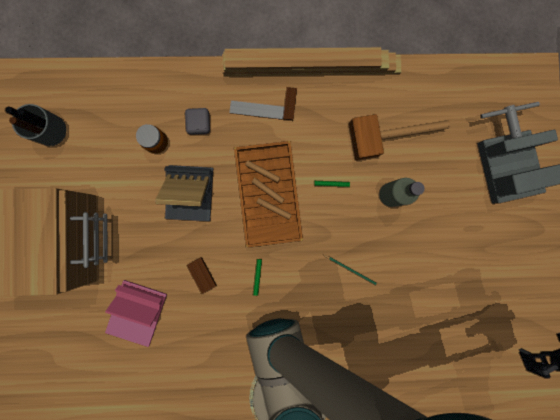

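The top view shows the tray at about (268,194), the comb on the dark steel rest at (187,192), and a pink look-alike rest at (137,312), which I will ignore. There are two green rods, at (331,184) and (257,277), also not meant. The three wooden dowels lie in the tray.

```bash
cat > h.py <<'E'
import numpy as np, cv2
from rig import manip, eyes
def cam(n):
    c=eyes.calibration(n); K=np.array([[c['fx'],0,c['cx']],[0,c['fy'],c['cy']],[0,0,1]])
    return K,cv2.Rodrigues(c['rvec'])[0],np.asarray(c['tvec'],float)
def ray(n,u,v,z):
    K,R,t=cam(n); d=R.T@np.linalg.inv(K)@np.array([u,v,1.]); o=-R.T@t
    return o+d*(z-o[2])/d[2]
def proj(n,p):
    K,R,t=cam(n); q=(R@np.atleast_2d(p).T).T+t; q=(K@q.T).T; return q[:,:2]/q[:,2:]
E
python3 - <<'E'
from h import *
print(ray("top",268,194,0.03),ray("top",187,192,0.08),ray("top",265,390,0))
im=cv2.imread("pics/top0.png")
cv2.imwrite("pics/t_tray.png",cv2.resize(im[130:260,220:320],None,fx=5.5,fy=4.6*1.0,interpolation=cv2.INTER_CUBIC)[:600]) if 0 else cv2.imwrite("pics/t_tray.png",cv2.resize(im[135:255,145:310],None,fx=4.8,fy=4.8,interpolation=cv2.INTER_CUBIC))
im=cv2.imread("pics/scene0.png")
cv2.imwrite("pics/s_tray.png",cv2.resize(im[165:270,230:390],None,fx=5,fy=5,interpolation=cv2.INTER_CUBIC))
E
```

```text
[0.55659207 0.0527591  0.03      ] [0.56252085 0.26210246 0.08      ] [0.01989734 0.07261026 0.        ]
```

View pics/t_tray.png

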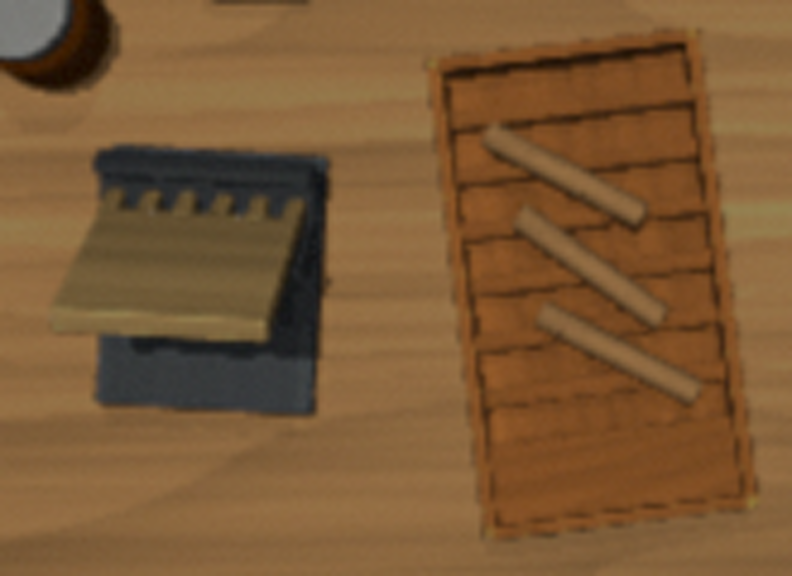

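View pics/s_tray.png

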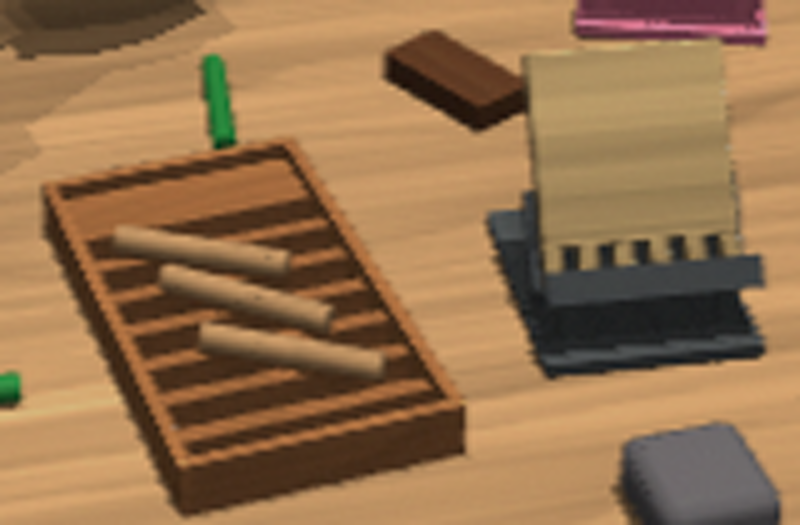

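Run:
```python
from h import *
im=cv2.imread("pics/top0.png"); hsv=cv2.cvtColor(im,cv2.COLOR_BGR2HSV)
for n,(u,v) in dict(tray=(240,180),traywall=(237,170),bench=(225,240),dow=(263,170),rest=(190,210),restlit=(200,165),comb=(185,190)).items(): print(n,im[v,u],hsv[v,u])
# tray: saturated reddish
m=((hsv[...,0]<14)&(hsv[...,1]>130)).astype(np.uint8)*255
m[:130]=0;m[260:]=0;m[:,:225]=0;m[:,315:]=0
m=cv2.morphologyEx(m,cv2.MORPH_CLOSE,np.ones((9,9)))
c=max(cv2.findContours(m,cv2.RETR_EXTERNAL,cv2.CHAIN_APPROX_NONE)[0],key=cv2.contourArea)
r=cv2.minAreaRect(c); print(r,cv2.boxPoints(r))
m2=((hsv[...,1]<90)&(hsv[...,2]<110)).astype(np.uint8)*255
m2[:155]=0;m2[230:]=0;m2[:,:155]=0;m2[:,225:]=0
c2=max(cv2.findContours(m2,cv2.RETR_EXTERNAL,cv2.CHAIN_APPROX_NONE)[0],key=cv2.contourArea)
print(cv2.boundingRect(c2),cv2.minAreaRect(c2))
o=np.hstack([im[135:255,145:310],cv2.cvtColor(m|m2,cv2.COLOR_GRAY2BGR)[135:255,145:310]])
cv2.imwrite("pics/mask.png",cv2.resize(o,None,fx=2.4,fy=2.4))
```

```text
tray [27 54 94] [ 12 182  94]
traywall [ 41  82 130] [ 14 175 130]
bench [ 69 111 148] [ 16 136 148]
dow [ 66 106 142] [ 16 136 142]
rest [62 60 58] [105  16  62]
restlit [ 60 101 136] [ 16 143 136]
comb [ 53  85 105] [ 18 126 105]
((268.18206787109375, 193.69692993164062), (99.81155395507812, 56.81875228881836), 82.99872589111328) [[233.90144 147.62613]
 [290.2965  140.70041]
 [302.4627  239.76773]
 [246.06763 246.69345]]
(165, 165, 48, 56) ((187.4376678466797, 192.7469024658203), (47.39080047607422, 53.8826904296875), 2.8624050617218018)
```

View pics/mask.png

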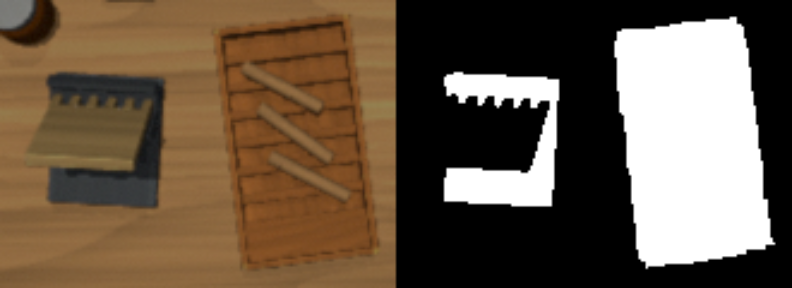

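Run:
```python
from h import *
def rect(pts,z,xfirst):
    P=np.array([ray("top",u,v,z) for u,v in pts]); return P
# tray box corners: order (-y.. left top), right top, right bottom, left bottom
T=rect([[233.9,147.6],[290.3,140.7],[302.5,239.8],[246.1,246.7]],0.033,1)
c=T.mean(0); ex=((T[0]+T[1])-(T[2]+T[3]))/2; ey=((T[0]+T[3])-(T[1]+T[2]))/2
print("tray",c,np.linalg.norm(ex),np.linalg.norm(ey),np.degrees([np.arctan2(ex[1],ex[0]),np.arctan2(-ey[0],ey[1])]))
# rest base corners from crop(4.8x, off 145,135)
R=np.array([ray("top",145+x/4.8,135+y/4.8,0.010) for x,y in [(96,148),(328,157),(315,413),(97,405)]])
c2=R.mean(0); ex=((R[0]+R[1])-(R[2]+R[3]))/2; ey=((R[0]+R[3])-(R[1]+R[2]))/2
print("rest",c2,np.linalg.norm(ex),np.linalg.norm(ey),np.degrees([np.arctan2(ex[1],ex[0]),np.arctan2(-ey[0],ey[1])]));print(R)
print("comb top edges front", [ray("top",145+x/4.8,135+y/4.8,0.1445) for x,y in [(58,305),(272,320)]],"back",[ray("top",145+x/4.8,135+y/4.8,0.1365) for x,y in [(50,327),(267,340)]])
# dowel ends
for d in [[(490,132),(640,218)],[(525,215),(655,318)],[(545,310),(695,393)]]:
    A=np.array([ray("top",145+x/4.8,135+y/4.8,0.031) for x,y in d]); print("dowel",A.mean(0),np.linalg.norm(A[0]-A[1]))
from scipy.spatial.transform import Rotation as Ro
s=manip.get_state(); q=s['ee_rot']; print(Ro.from_quat([q[1],q[2],q[3],q[0]]).as_matrix().round(3))
```

```text
tray [0.55773381 0.05208094 0.033     ] 0.27141950432403833 0.1541682636704724 [5.74260935 5.81067047]
rest [0.56410487 0.27103875 0.01      ] 0.1473963124535527 0.12830416084858534 [-2.19160159 -3.35754362]
[[0.64157045 0.33441328 0.01      ]
 [0.6339278  0.20202758 0.01      ]
 [0.4867676  0.21196599 0.01      ]
 [0.49415364 0.33574814 0.01      ]]
comb top edges front [array([0.54296995, 0.3220348 , 0.1445    ]), array([0.53312457, 0.21493267, 0.1445    ])] back [array([0.53239389, 0.32828219, 0.1365    ]), array([0.52342601, 0.21885882, 0.1365    ])]
dowel [0.61828264 0.06579627 0.031     ] 0.09800081290265626
dowel [0.56599834 0.05278084 0.031     ] 0.09394291327323537
dowel [0.51745038 0.03685802 0.031     ] 0.09700202095895336
[[ 0.94   0.34  -0.   ]
 [ 0.34  -0.94   0.002]
 [ 0.    -0.002 -1.   ]]
```

```bash
cat >> h.py <<'E'
def fr(c,yaw):
    a=np.radians(yaw); R=np.array([[np.cos(a),-np.sin(a),0],[np.sin(a),np.cos(a),0],[0,0,1]])
    return lambda p: np.atleast_2d(p)@R.T+np.array([c[0],c[1],0])
def comblocal():
    u=np.array([-np.sin(.6109),0,np.cos(.6109)]); n=np.array([np.cos(.6109),0,np.sin(.6109)]); o=np.array([-.0015,0,.0873])
    return [np.array([o+.065*u+s*.007*n+np.array([0,y,0]) for y in(-.055,.055)]+[o-.065*u+s*.007*n+np.array([0,y,0]) for y in(.055,-.055)]) for s in (1,-1)]
def overlay(name,im,tray,rest,cy,box,f,out):
    big=cv2.resize(im[box[1]:box[3],box[0]:box[2]],None,fx=f,fy=f,interpolation=cv2.INTER_CUBIC)
    def pl(P,col): 
        q=((proj(name,P)-[box[0]-.5,box[1]-.5])*f-.5).round().astype(int); cv2.polylines(big,[q],True,col,1)
    T=fr(*tray); R=fr(*rest)
    sq=lambda x0,x1,y,z:np.array([[x0,-y,z],[x1,-y,z],[x1,y,z],[x0,y,z]])
    pl(T(sq(-.1375,.1375,.078,.033)),(255,255,0)); pl(T(sq(-.1295,-.0845,.07,.023)),(0,255,0))
    pl(R(sq(-.08,.07,.062,.01)),(0,255,255)); pl(R(sq(-.08,.07,.062,.0)),(0,255,255))
    a,b=comblocal(); pl(R(a+[0,cy,0]),(0,0,255)); pl(R(b+[0,cy,0]),(255,0,255))
    cv2.imwrite(out,big)
E
python3 - <<'E'
from h import *
t=((.5577,.0521),5.8); r=((.5685,.269),-4.2)
overlay("top",cv2.imread("pics/top0.png"),t,r,0,(145,135,310,255),4.8,"pics/ot1.png")
overlay("scene",cv2.imread("pics/scene0.png"),t,r,0,(230,165,390,270),5,"pics/os1.png")
E
```

```text
(no output)
```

View pics/ot1.png

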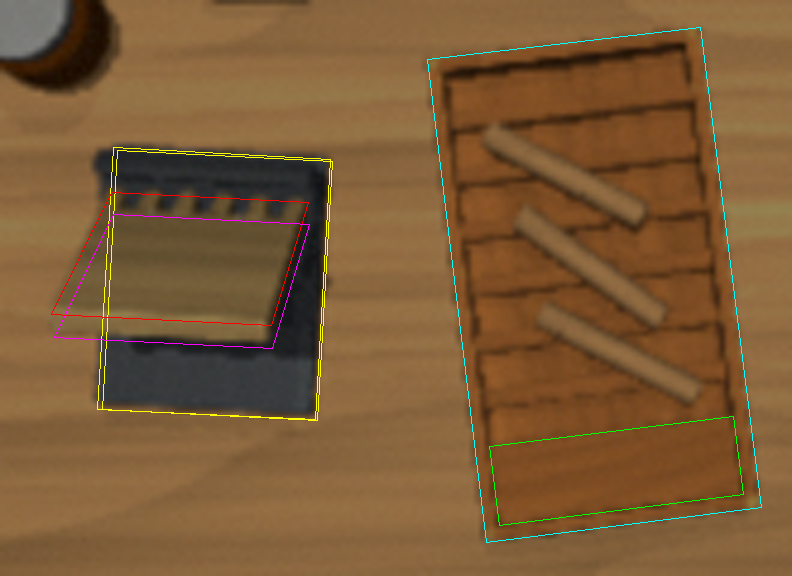

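View pics/os1.png

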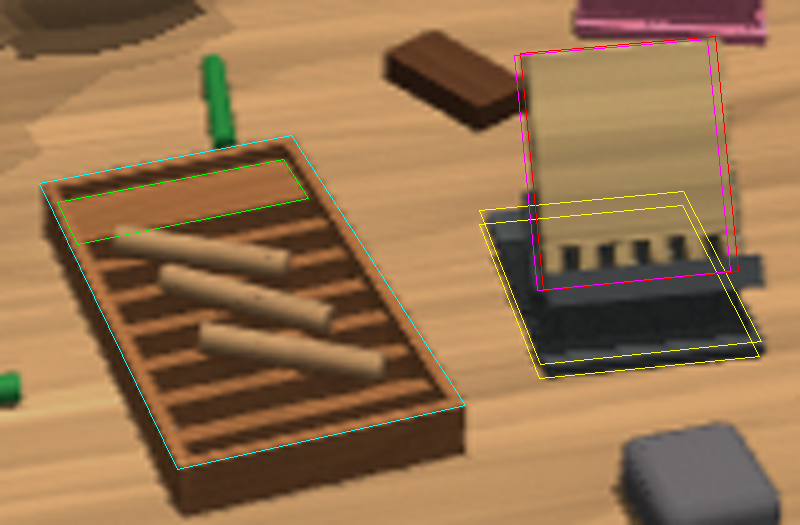

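Request:
servo_tool([
  {"slide": [0, 0, -0.005], "spin": -8.25},
  {"slide": [0, 0, -0.005], "spin": -8.25},
  {"slide": [0, 0, -0.005], "spin": -8.25},
  {"slide": [0, 0, -0.005], "spin": -8.25},
  {"slide": [0, 0, -0.005], "spin": -8.25},
  {"slide": [0, 0, -0.005], "spin": -8.25},
  {"slide": [0, 0, -0.005], "spin": -8.25},
  {"slide": [0, 0, -0.005], "spin": -8.25},
], hand=0.65)

```text
clock: 0.9
position: [0.1954, -0.5405, 0.271]
ee_rot: [-0.0, 0.73, 0.683, 0.0]
contact_force: [0.1, -0.6, -0.5]
width: 0.0557
```

Request:
servo_tool([
  {"slide": [0.0464, 0.0162, 0]},
  {"slide": [0.0464, 0.0162, 0]},
  {"slide": [0.0464, 0.0162, 0]},
  {"slide": [0.0464, 0.0162, 0]},
  {"slide": [0.0464, 0.0162, 0]},
  {"slide": [0.0464, 0.0162, 0]},
  {"slide": [0.0464, 0.0162, 0]},
  {"slide": [0.0464, 0.0162, 0]},
])

```text
$.increments[0]: bad value
```

Request:
servo_tool([
  {"slide": [0.0464, 0.0162, 0]},
  {"slide": [0.0464, 0.0162, 0]},
  {"slide": [0.0464, 0.0162, 0]},
  {"slide": [0.0464, 0.0162, 0]},
  {"slide": [0.0464, 0.0162, 0]},
  {"slide": [0.0464, 0.0162, 0]},
  {"slide": [0.0464, 0.0162, 0]},
  {"slide": [0.0464, 0.0162, 0]},
])

```text
$.increments[0]: bad value
```

Request:
servo_tool([
  {"slide": [0.0464, 0.0162, 0]},
  {"slide": [0.0464, 0.0162, 0]},
  {"slide": [0, 0, 0]},
])

```text
$.increments[0]: bad value
```

Request:
servo_tool([
  {"slide": [0.0464, 0.0162, 0], "spin": 0},
  {"slide": [0.0464, 0.0162, 0], "spin": 0},
  {"slide": [0.0464, 0.0162, 0], "spin": 0},
  {"slide": [0.0464, 0.0162, 0], "spin": 0},
  {"slide": [0.0464, 0.0162, 0], "spin": 0},
  {"slide": [0.0464, 0.0162, 0], "spin": 0},
  {"slide": [0.0464, 0.0162, 0], "spin": 0},
  {"slide": [0.0464, 0.0162, 0], "spin": 0},
])

```text
clock: 1.7
position: [0.3516, -0.1779, 0.2712]
ee_rot: [0.0, 0.732, 0.681, 0.0]
contact_force: [0.7, -1.1, 0.3]
width: 0.0558
```

Request:
servo_tool([
  {"slide": [0.0464, 0.0162, 0], "spin": 0},
  {"slide": [0.0464, 0.0162, 0], "spin": 0},
  {"slide": [0.0464, 0.0162, 0], "spin": 0},
  {"slide": [0.0464, 0.0162, 0], "spin": 0},
  {"slide": [0.0464, 0.0162, 0], "spin": 0},
  {"slide": [0.0464, 0.0162, 0], "spin": 0},
  {"slide": [0.0464, 0.0162, 0], "spin": 0},
  {"slide": [0.0464, 0.0162, 0], "spin": 0},
])

```text
clock: 2.5
position: [0.5076, 0.1831, 0.2709]
ee_rot: [0.0, 0.732, 0.681, -0.0]
contact_force: [0.2, -0.8, -0.5]
width: 0.0556
```

Request:
servo_tool([
  {"slide": [0.0464, 0.0162, 0], "spin": 0},
  {"slide": [0.0464, 0.0162, 0], "spin": 0},
  {"slide": [0, 0, 0], "spin": 0},
  {"slide": [0, 0, 0], "spin": 0},
])

```text
clock: 2.9
position: [0.5461, 0.272, 0.2699]
ee_rot: [-0.0, 0.731, 0.682, -0.001]
contact_force: [0.4, -0.2, -0.4]
width: 0.0555
```

Request:
servo_tool([
  {"slide": [0.001, -0.005, 0.03], "spin": 0},
  {"slide": [0, 0, 0.03], "spin": 0},
  {"slide": [0, 0, 0.03], "spin": 0},
  {"slide": [0, 0, 0.02], "spin": 0},
  {"slide": [0, 0, 0.015], "spin": 0},
  {"slide": [0, 0, 0], "spin": 0},
  {"slide": [0, 0, 0], "spin": 0},
])

```text
clock: 3.6
position: [0.5414, 0.2715, 0.1468]
ee_rot: [0.0, 0.733, 0.681, -0.0]
contact_force: [-0.3, 0.2, 0.0]
width: 0.0555
```

Run:
```python
from h import *
a=eyes.get_image("top");b=eyes.get_image("scene")
cv2.imwrite("pics/g1.png",np.hstack([cv2.resize(a[130:260,130:260],(400,400)),cv2.resize(b[120:250,290:420],(400,400))]))
```

```text
(no output)
```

View pics/g1.png

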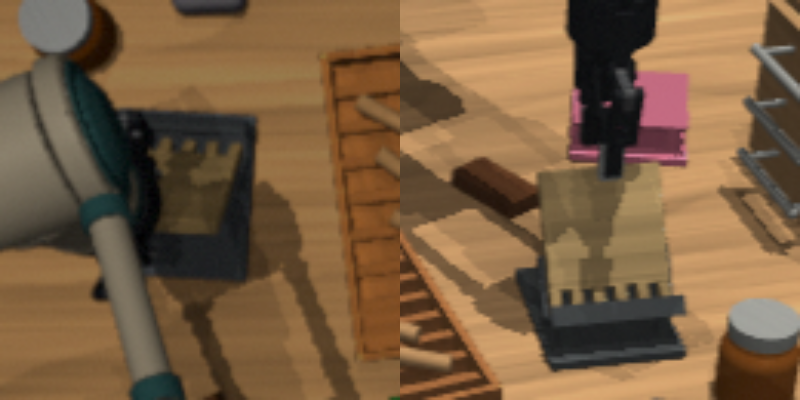

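Request:
servo_tool([
  {"slide": [-0.003, 0, 0.015], "spin": 0},
  {"slide": [0, 0, 0.015], "spin": 0},
  {"slide": [0, 0, 0], "spin": 0},
  {"slide": [0, 0, 0], "spin": 0},
], hand=0.53, newtons=20)

```text
clock: 4.1
position: [0.5417, 0.2697, 0.1172]
ee_rot: [0.0, 0.732, 0.681, 0.001]
contact_force: [0.1, 0.3, 0.1]
width: 0.0456
```

Request:
servo_tool([
  {"slide": [0, 0.006, -0.003], "spin": 0},
  {"slide": [0, 0.006, -0.004], "spin": 0},
  {"slide": [0, 0.006, -0.003], "spin": 0},
  {"slide": [0, 0, 0], "spin": 0},
], hand=0.46)

```text
clock: 4.5
position: [0.5612, 0.2685, 0.1274]
ee_rot: [0.001, 0.732, 0.681, 0.001]
contact_force: [-0.6, -0.4, -0.0]
width: 0.0393
```

Request:
servo_tool([
  {"slide": [0, 0.006, -0.003], "spin": 0},
  {"slide": [0, 0.006, -0.003], "spin": 0},
  {"slide": [0, 0.006, -0.003], "spin": 0},
  {"slide": [0, 0, 0], "spin": 0},
], hand=0.37)

```text
clock: 4.9
position: [0.5789, 0.267, 0.1357]
ee_rot: [0.001, 0.732, 0.681, 0.001]
contact_force: [-1.5, -0.5, -0.3]
width: 0.0318
```

Run:
```python
from h import *
a=eyes.get_image("top");b=eyes.get_image("scene")
cv2.imwrite("pics/g2.png",np.hstack([cv2.resize(a[130:260,130:260],(400,400)),cv2.resize(b[120:250,290:420],(400,400))]))
```

```text
(no output)
```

View pics/g2.png

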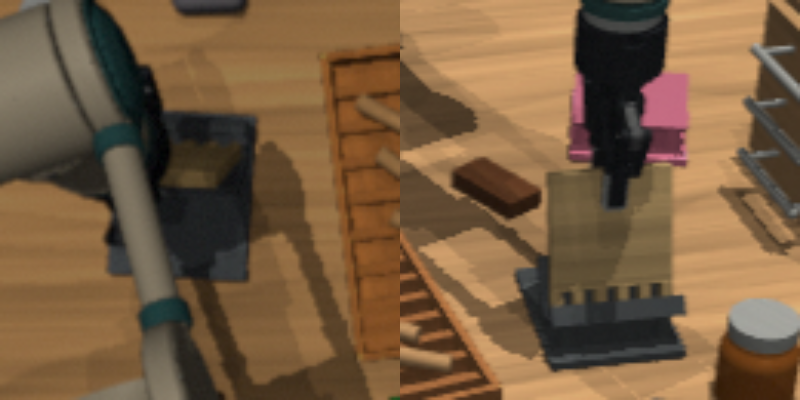

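Request:
servo_tool([
  {"slide": [0, 0.006, -0.002], "spin": 0},
  {"slide": [0, 0.006, -0.002], "spin": 0},
  {"slide": [0, 0.005, -0.001], "spin": 0},
  {"slide": [0, 0, 0], "spin": 0},
], hand=0.28)

```text
clock: 5.4
position: [0.5954, 0.2657, 0.1405]
ee_rot: [0.0, 0.732, 0.681, 0.001]
contact_force: [0.1, -0.5, -0.6]
width: 0.0238
```

Request:
servo_tool([
  {"slide": [0, 0.004, -0.001], "spin": 0},
  {"slide": [0, 0.003, 0], "spin": 0},
  {"slide": [0, 0, 0], "spin": 0},
  {"slide": [0, 0, 0], "spin": 0},
], hand=0.1)

```text
clock: 5.8
position: [0.6021, 0.2652, 0.1415]
ee_rot: [0.001, 0.732, 0.681, 0.001]
contact_force: [2.9, -1.7, 0.5]
width: 0.0135
```

Run:
```python
from h import *
a=eyes.get_image("top");b=eyes.get_image("scene")
cv2.imwrite("pics/g3.png",np.hstack([cv2.resize(a[130:260,130:260],(400,400)),cv2.resize(b[120:250,290:420],(400,400))]))
```

```text
(no output)
```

View pics/g3.png

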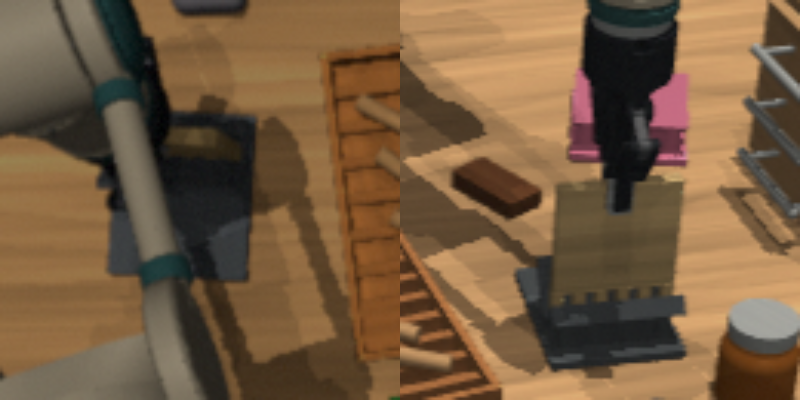

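Request:
servo_tool([
  {"slide": [0, 0, 0], "spin": 0},
  {"slide": [0, 0, -0.005], "spin": 0},
  {"slide": [0, 0, -0.01], "spin": 0},
  {"slide": [0, 0, -0.02], "spin": 0},
  {"slide": [0, 0, -0.02], "spin": 0},
  {"slide": [0, 0, -0.02], "spin": 0},
  {"slide": [0, 0, -0.015], "spin": 0},
  {"slide": [0, 0, 0], "spin": 0},
], hand=0, newtons=50)

```text
clock: 6.7
position: [0.6011, 0.2659, 0.2341]
ee_rot: [0.0, 0.732, 0.681, 0.001]
contact_force: [0.3, 0.6, -0.5]
width: 0.0132
```

Run:
```python
from h import *
a=eyes.get_image("top");b=eyes.get_image("scene")
cv2.imwrite("pics/g4.png",np.hstack([cv2.resize(a[130:260,130:260],(400,400)),cv2.resize(b[100:230,290:420],(400,400))]))
```

```text
(no output)
```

View pics/g4.png

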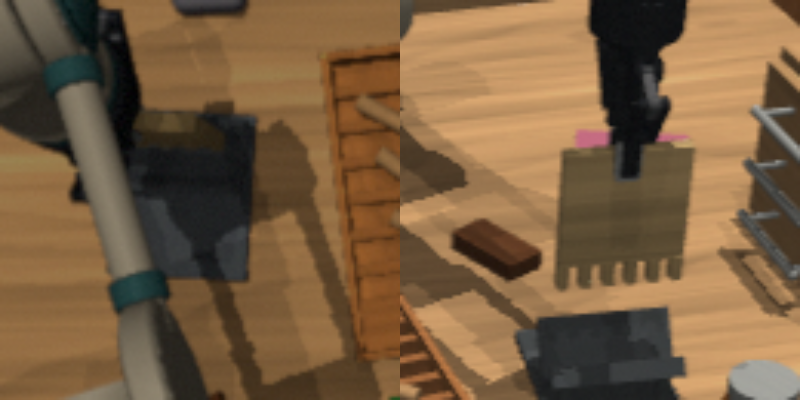

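Run:
```python
from h import *
P=[ray("scene",290+.325*(x-400),100+.325*y,.131) for x,y in [(556,287),(682,277)]]
P2=[ray("scene",290+.325*(x-400),100+.325*y,.261) for x,y in [(560,148),(692,142)]]
print(P,np.linalg.norm(P[0]-P[1]),(P[0]+P[1])/2,P2,(P2[0]+P2[1])/2,np.linalg.norm(P2[0]-P2[1]))
T=fr((.558,.052),5.8)
print(T([[-.107,0,0],[-.1,0,0],[.115,0,0]]))
```

```text
[array([0.60303253, 0.21431417, 0.131     ]), array([0.61344135, 0.32470993, 0.131     ])] 0.11088537730720814 [0.60823694 0.26951205 0.131     ] [array([0.59501163, 0.21316065, 0.261     ]), array([0.61101922, 0.32109994, 0.261     ])] [0.60301543 0.2671303  0.261     ] 0.10911981719186173
[[0.45154776 0.04118698 0.        ]
 [0.45851193 0.04189437 0.        ]
 [0.67241128 0.06362147 0.        ]]
```

Request:
servo_tool([
  {"slide": [0, 0, 0], "spin": -4.8},
  {"slide": [0, 0, 0], "spin": -4.8},
  {"slide": [-0.035, -0.0287, 0], "spin": 0},
  {"slide": [-0.035, -0.0287, 0], "spin": 0},
  {"slide": [-0.035, -0.0287, 0], "spin": 0},
  {"slide": [-0.035, -0.0287, 0], "spin": 0},
  {"slide": [-0.035, -0.0287, 0], "spin": 0},
  {"slide": [-0.035, -0.0287, 0], "spin": 0},
])

```text
clock: 7.6
position: [0.4471, 0.0389, 0.2299]
ee_rot: [-0.001, 0.672, 0.74, -0.001]
contact_force: [0.2, -1.1, -0.9]
width: 0.0132
```

Request:
servo_tool([
  {"slide": [0, 0, 0], "spin": 0},
  {"slide": [0, 0, 0], "spin": 0},
])

```text
clock: 7.8
position: [0.4486, 0.0395, 0.2306]
ee_rot: [-0.001, 0.673, 0.739, -0.0]
contact_force: [-0.0, -0.1, -1.4]
width: 0.0128
```

Run:
```python
from h import *
a=eyes.get_image("top");b=eyes.get_image("scene")
cv2.imwrite("pics/g5.png",np.hstack([cv2.resize(a[130:260,205:335],(400,400)),cv2.resize(b[120:270,210:360],(400,400))]))
s=manip.get_state(); print(s['position'],s['ee_rot'])
```

```text
[0.44998265 0.04047773 0.23086946] [-4.53045979e-04  6.72452500e-01  7.40140134e-01  1.11108784e-04]
```

View pics/g5.png

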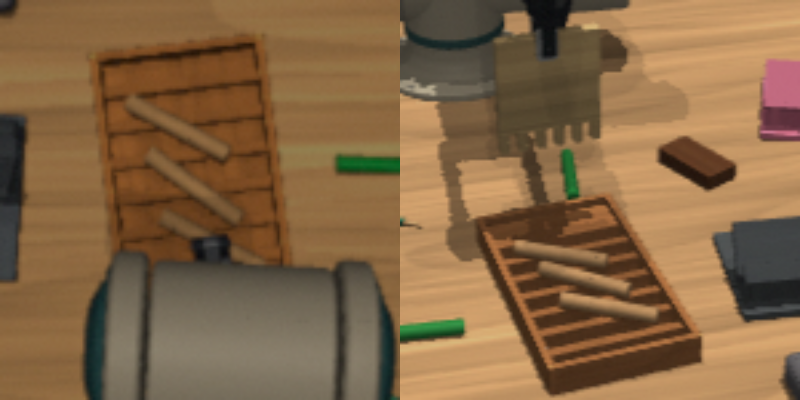

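Request:
servo_tool([
  {"slide": [0, 0, 0.03], "spin": -0.3},
  {"slide": [0, 0, 0.03], "spin": 0},
  {"slide": [0, 0, 0.02], "spin": 0},
  {"slide": [0, 0, 0.012], "spin": 0},
  {"slide": [0, 0, 0], "spin": 0},
  {"slide": [0, 0, 0], "spin": 0},
  {"slide": [0, 0, 0], "spin": 0},
])

```text
clock: 8.6
position: [0.4508, 0.0403, 0.14]
ee_rot: [0.001, 0.67, 0.742, 0.001]
contact_force: [-0.8, -0.5, -1.2]
width: 0.0131
```

Run:
```python
from h import *
a=eyes.get_image("top");b=eyes.get_image("scene")
cv2.imwrite("pics/g6.png",np.hstack([cv2.resize(a[130:260,205:335],(400,400)),cv2.resize(b[145:245,220:320],(400,400))]))
s=manip.get_state(); print(s['position'],s['ee_rot'],s['contact_force'])
```

```text
[0.45057388 0.04001545 0.14007754] [7.25991796e-04 6.70462424e-01 7.41942918e-01 5.63321341e-04] [ 0.19035581 -0.03166497 -0.09694101]
```

View pics/g6.png

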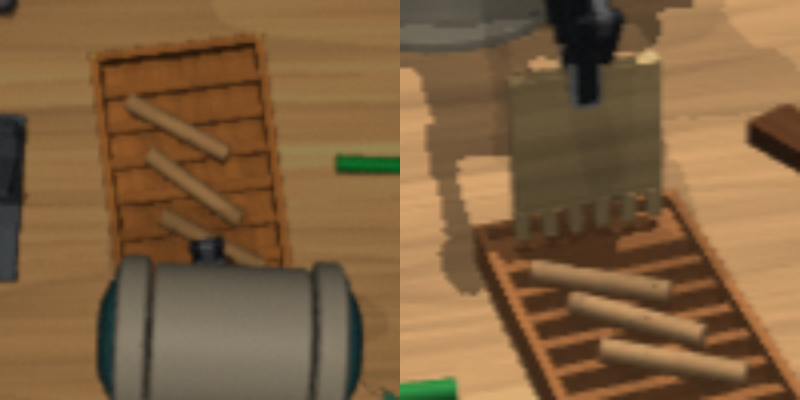

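Request:
servo_tool([
  {"slide": [0, 0, 0.004], "spin": 0},
  {"slide": [0, 0, 0.004], "spin": 0},
  {"slide": [0, 0, 0], "spin": 0},
  {"slide": [0, 0, 0], "spin": 0},
])

```text
clock: 9.1
position: [0.4496, 0.0397, 0.1311]
ee_rot: [-0.0, 0.671, 0.742, -0.0]
contact_force: [-0.1, 1.1, -1.4]
width: 0.0132
```

Request:
servo_tool([
  {"slide": [0, 0, 0.002], "spin": 0},
  {"slide": [0, 0, 0], "spin": 0},
])

```text
clock: 9.3
position: [0.4496, 0.0398, 0.1291]
ee_rot: [-0.0, 0.671, 0.742, -0.0]
contact_force: [-0.6, -0.0, -1.9]
width: 0.0132
```

Request:
servo_tool([
  {"slide": [0, 0, 0.002], "spin": 0},
  {"slide": [0, 0, 0], "spin": 0},
])

```text
clock: 9.5
position: [0.4503, 0.0395, 0.1282]
ee_rot: [0.001, 0.671, 0.742, 0.0]
contact_force: [-1.1, -0.7, 5.5]
width: 0.013
```

Request:
servo_tool([
  {"slide": [0, 0, -0.0045], "spin": 0},
  {"slide": [0, 0.004, 0], "spin": 0},
  {"slide": [0, 0.004, 0], "spin": 0},
  {"slide": [0, 0.004, 0], "spin": 0},
  {"slide": [0, 0.004, 0], "spin": 0},
  {"slide": [0, 0.004, 0], "spin": 0},
  {"slide": [0, 0.004, 0], "spin": 0},
  {"slide": [0, 0.004, 0], "spin": 0},
])

```text
clock: 10.3
position: [0.4779, 0.0426, 0.1317]
ee_rot: [-0.0, 0.671, 0.742, -0.0]
contact_force: [-0.0, 0.3, -0.7]
width: 0.013
```

Request:
servo_tool([
  {"slide": [0, 0.004, 0], "spin": 0},
  {"slide": [0, 0.004, 0], "spin": 0},
  {"slide": [0, 0.004, 0], "spin": 0},
  {"slide": [0, 0.004, 0], "spin": 0},
  {"slide": [0, 0.004, 0], "spin": 0},
  {"slide": [0, 0.004, 0], "spin": 0},
  {"slide": [0, 0.004, 0], "spin": 0},
  {"slide": [0, 0.004, 0], "spin": 0},
])

```text
clock: 11.1
position: [0.5098, 0.0459, 0.1318]
ee_rot: [0.0, 0.671, 0.742, -0.0]
contact_force: [-0.2, 0.0, -2.6]
width: 0.0134
```

```bash
cat > look.py <<'E'
from h import *
import sys
a=eyes.get_image("top");b=eyes.get_image("scene")
cv2.imwrite(sys.argv[1],np.hstack([cv2.resize(a[130:260,205:335],(400,400)),cv2.resize(b[160:280,220:340],(400,400))]))
s=manip.get_state(); p=s['position']; a=np.radians(5.8); d=p[:2]-[.558,.052]
print(s['clock'],p,s['contact_force'],"tray x,y mm",1000*(d@[np.cos(a),np.sin(a)]),1000*(d@[-np.sin(a),np.cos(a)]))
E
python3 look.py pics/w1.png
```

```text
11.2 [0.51019897 0.04583993 0.13177583] [-0.22356959  0.61242254 -1.83933528] tray x,y mm -48.17883948932968 -1.297937680880374
```

View pics/w1.png

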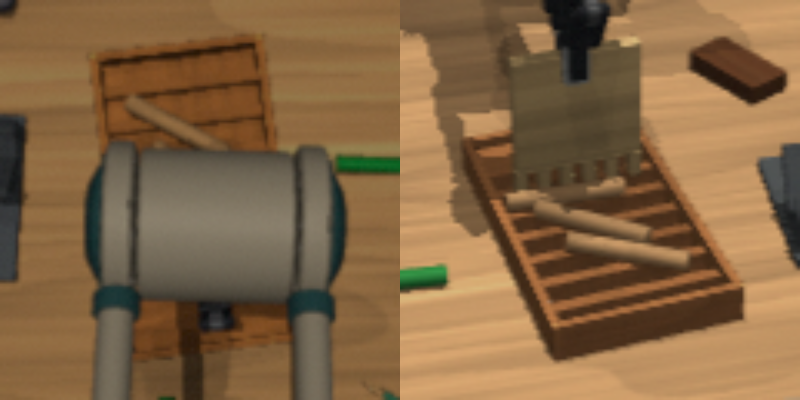

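Request:
servo_tool([
  {"slide": [0, 0.004, 0], "spin": 0},
  {"slide": [0, 0.004, 0], "spin": 0},
  {"slide": [0, 0.004, 0], "spin": 0},
  {"slide": [0, 0.004, 0], "spin": 0},
  {"slide": [0, 0.004, 0], "spin": 0},
  {"slide": [0, 0.004, 0], "spin": 0},
  {"slide": [0, 0.004, 0], "spin": 0},
  {"slide": [0, 0.004, 0], "spin": 0},
])

```text
clock: 12.0
position: [0.5417, 0.0491, 0.1318]
ee_rot: [0.0, 0.671, 0.742, -0.0]
contact_force: [-0.5, 0.2, -1.7]
width: 0.0128
```

```bash
python3 look.py pics/w2.png
```

```text
12.1 [0.5420765  0.04907084 0.13182321] [ 0.57674604 -0.35030441 -0.95203315] tray x,y mm -16.137993020954607 -1.304994381081538
```

View pics/w2.png

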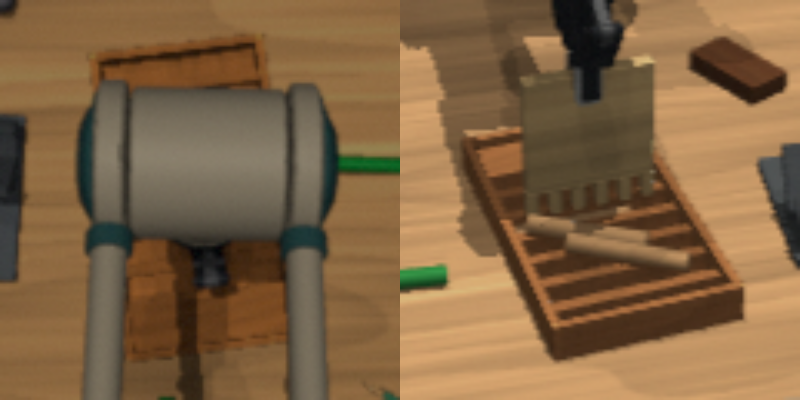

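Request:
servo_tool([
  {"slide": [0, 0.004, 0], "spin": 0},
  {"slide": [0, 0.004, 0], "spin": 0},
  {"slide": [0, 0.004, 0], "spin": 0},
  {"slide": [0, 0.004, 0], "spin": 0},
  {"slide": [0, 0.004, 0], "spin": 0},
  {"slide": [0, 0.004, 0], "spin": 0},
  {"slide": [0, 0.004, 0], "spin": 0},
  {"slide": [0, 0.004, 0], "spin": 0},
])

```text
clock: 12.9
position: [0.5735, 0.0523, 0.1318]
ee_rot: [0.0, 0.671, 0.742, -0.0]
contact_force: [0.6, 0.2, -1.9]
width: 0.0127
```

```bash
python3 look.py pics/w3.png
```

```text
13.0 [0.57387062 0.05227657 0.13176199] [ 0.12741242  0.42851314 -2.61214839] tray x,y mm 15.817326208866476 -1.328667695980986
```

View pics/w3.png

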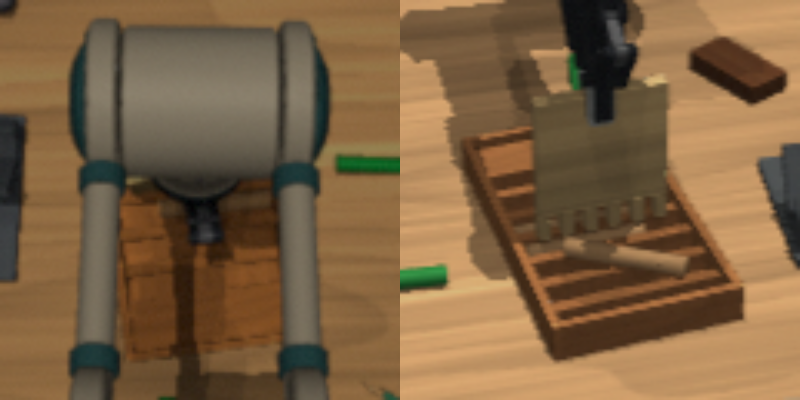

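Request:
servo_tool([
  {"slide": [0, 0.004, 0], "spin": 0},
  {"slide": [0, 0.004, 0], "spin": 0},
  {"slide": [0, 0.004, 0], "spin": 0},
  {"slide": [0, 0.004, 0], "spin": 0},
  {"slide": [0, 0.004, 0], "spin": 0},
  {"slide": [0, 0.004, 0], "spin": 0},
  {"slide": [0, 0.004, 0], "spin": 0},
  {"slide": [0, 0.004, 0], "spin": 0},
])

```text
clock: 13.8
position: [0.6053, 0.0555, 0.1317]
ee_rot: [0.0, 0.671, 0.742, -0.0]
contact_force: [-0.0, -0.1, -1.9]
width: 0.013
```

```bash
python3 look.py pics/w4.png
```

```text
13.9 [0.60569419 0.05549401 0.13175683] [-9.02376056e-01 -1.08211602e-03 -1.70736564e+00] tray x,y mm 47.803119452181846 -1.3436755676231897
```

View pics/w4.png

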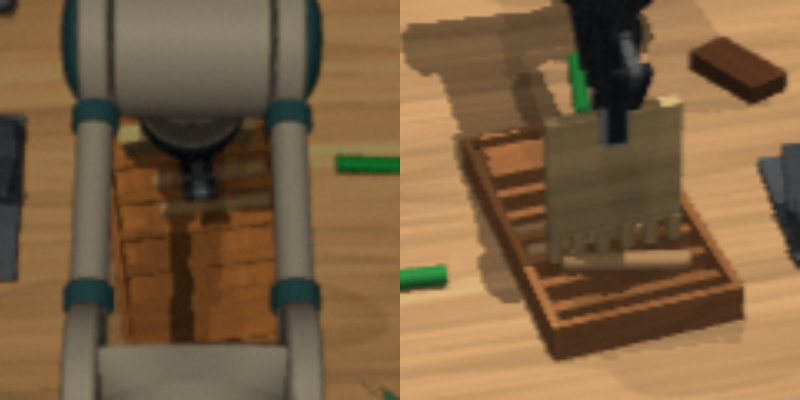

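Request:
servo_tool([
  {"slide": [0, 0.004, 0], "spin": 0},
  {"slide": [0, 0.004, 0], "spin": 0},
  {"slide": [0, 0.004, 0], "spin": 0},
  {"slide": [0, 0.004, 0], "spin": 0},
  {"slide": [0, 0.004, 0], "spin": 0},
  {"slide": [0, 0, 0], "spin": 0},
])

```text
clock: 14.5
position: [0.6256, 0.0576, 0.1317]
ee_rot: [0.0, 0.671, 0.742, 0.0]
contact_force: [-0.7, -0.2, -1.4]
width: 0.0134
```

```bash
python3 look.py pics/w5.png
```

```text
14.6 [0.62479969 0.05753227 0.13165976] [-0.58399286 -0.39120664 -1.05580494] tray x,y mm 67.01679022245945 -1.2465772510144013
```

View pics/w5.png

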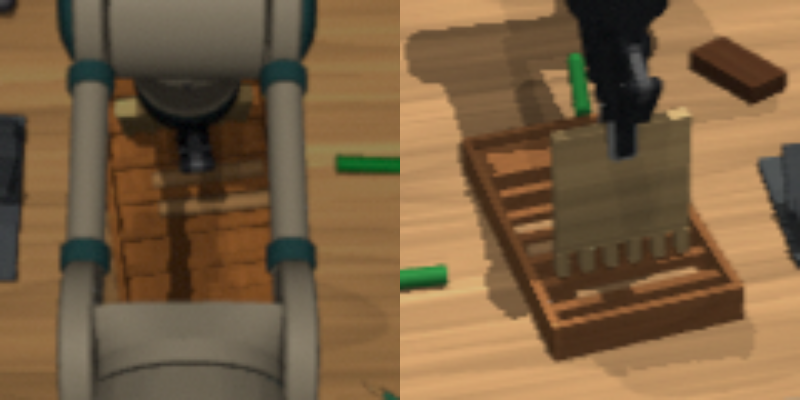

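Request:
servo_tool([
  {"slide": [0, -0.003, 0], "spin": 0},
  {"slide": [0, 0, -0.02], "spin": 0},
  {"slide": [0, 0, -0.03], "spin": 0},
  {"slide": [0, 0, -0.03], "spin": 0},
  {"slide": [0, 0, -0.023], "spin": 0},
  {"slide": [0, 0, 0], "spin": 0},
  {"slide": [0, 0, 0], "spin": 0},
])

```text
clock: 15.3
position: [0.6213, 0.0572, 0.2344]
ee_rot: [-0.0, 0.671, 0.742, -0.0]
contact_force: [0.3, -0.1, -2.1]
width: 0.0126
```

```bash
python3 look.py pics/w6.png
```

```text
15.4 [0.6205893  0.05721806 0.23288051] [ 0.1020498  -0.48228441 -1.84810002] tray x,y mm 62.796202995896905 -1.1336938216931158
```

View pics/w6.png

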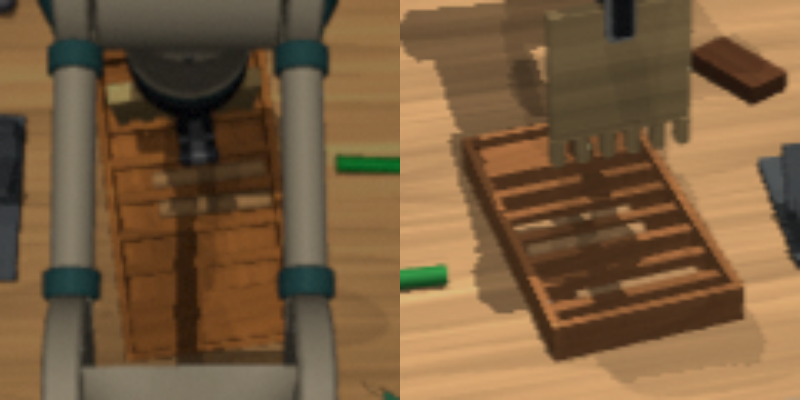

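Request:
servo_tool([
  {"slide": [0.042, 0.0003, 0], "spin": 0},
  {"slide": [0.042, 0.0003, 0], "spin": 0},
  {"slide": [0.042, 0.0003, 0], "spin": 0},
  {"slide": [0.042, 0.0003, 0], "spin": 0},
  {"slide": [0.042, 0.0003, 0], "spin": 0},
  {"slide": [0, 0, 0], "spin": 4.8},
  {"slide": [0, 0, 0], "spin": 4.8},
  {"slide": [0, 0, 0], "spin": 0},
])

```text
clock: 16.2
position: [0.6012, 0.2666, 0.2325]
ee_rot: [-0.001, 0.73, 0.684, -0.002]
contact_force: [-0.0, -0.1, -1.0]
width: 0.0129
```

```bash
python3 look.py pics/w7.png
python3 - <<'E'
from h import *
print(manip.get_state()['ee_rot'])
E
```

```text
16.3 [0.60167985 0.26602636 0.23323005] [ 0.12150341  0.19218432 -1.55121714] tray x,y mm 65.08495338686912 208.51657051071436
[-5.33707851e-04  7.29788535e-01  6.83671589e-01 -1.25208469e-03]
```

View pics/w7.png

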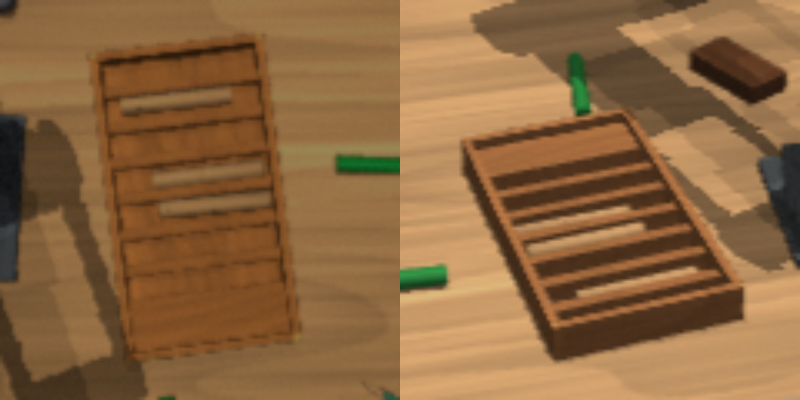

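Request:
servo_tool([
  {"slide": [-0.0005, 0.0005, 0.025], "spin": 0},
  {"slide": [0, 0, 0.025], "spin": 0},
  {"slide": [0, 0, 0.02], "spin": 0},
  {"slide": [0, 0, 0.012], "spin": 0},
  {"slide": [0, 0, 0.006], "spin": 0},
  {"slide": [0, 0, 0], "spin": 0},
  {"slide": [0, 0, 0], "spin": 0},
])

```text
clock: 17.0
position: [0.6034, 0.2658, 0.1477]
ee_rot: [0.0, 0.73, 0.683, 0.001]
contact_force: [0.2, 0.2, -1.0]
width: 0.0128
```

```bash
cat > look2.py <<'E'
from h import *
import sys
a=eyes.get_image("top");b=eyes.get_image("scene")
cv2.imwrite(sys.argv[1],np.hstack([cv2.resize(a[130:260,130:260],(400,400)),cv2.resize(b[150:250,300:400],(400,400))]))
s=manip.get_state(); print(s['clock'],s['position'],s['contact_force'],s['width'])
E
python3 look2.py pics/r1.png
```

```text
17.1 [0.60349703 0.26600598 0.14803206] [ 0.02428595 -0.49151723 -1.71223042] 0.013191267334099215
```

View pics/r1.png

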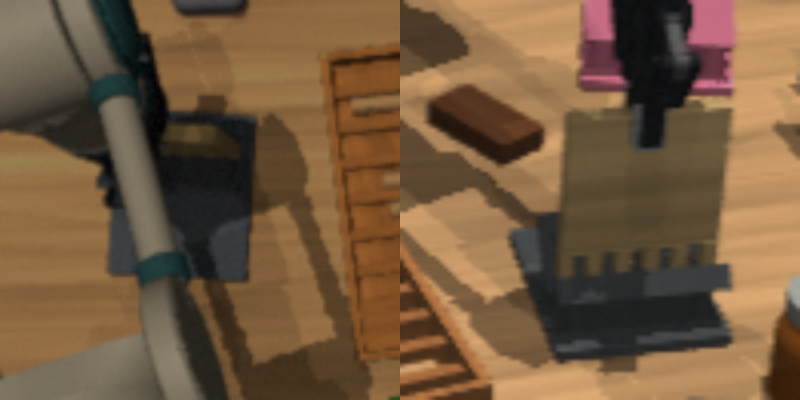

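Request:
servo_tool([
  {"slide": [0, -0.0015, 0.003], "spin": 0},
  {"slide": [0, 0, 0.002], "spin": 0},
  {"slide": [0, 0, 0], "spin": 0},
])

```text
clock: 17.4
position: [0.6024, 0.2661, 0.1425]
ee_rot: [0.001, 0.73, 0.683, 0.001]
contact_force: [2.3, -0.4, 0.5]
width: 0.013
```

Request:
servo_tool([
  {"slide": [0, 0, 0.001], "spin": 0},
  {"slide": [0, 0, 0], "spin": 0},
])

```text
clock: 17.6
position: [0.6026, 0.266, 0.1417]
ee_rot: [0.001, 0.73, 0.683, 0.002]
contact_force: [2.5, -0.4, 3.2]
width: 0.0134
```

Contact at 0.1417, the same as at pick-up. I'll open a little and lay the comb back by reversing the arc.

Request:
servo_tool([
  {"slide": [0, 0, 0], "spin": 0},
  {"slide": [0, 0, 0], "spin": 0},
  {"slide": [0, -0.003, 0.0], "spin": 0},
  {"slide": [0, -0.004, 0.001], "spin": 0},
  {"slide": [0, 0, 0], "spin": 0},
], hand=0.28, newtons=20)

```text
clock: 18.1
position: [0.5929, 0.2663, 0.1393]
ee_rot: [-0.001, 0.73, 0.683, -0.001]
contact_force: [-0.8, 0.2, -0.4]
width: 0.0241
```

```bash
python3 look2.py pics/r2.png
```

```text
18.2 [0.59376838 0.26634119 0.13960304] [-0.06865342 -0.47391427  0.45658838] 0.024139976717036875
```

View pics/r2.png

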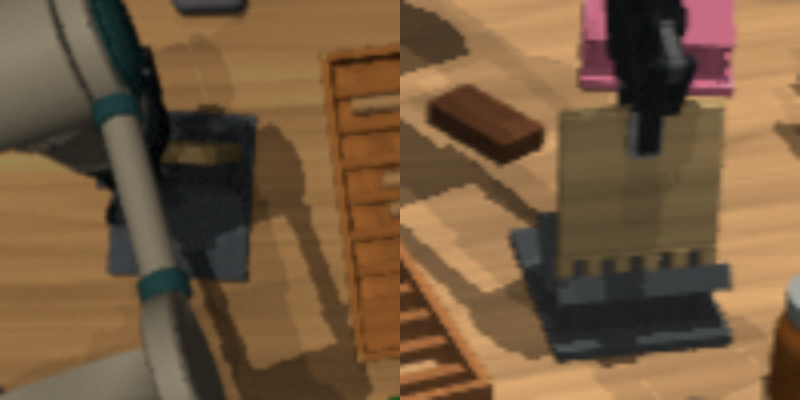

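Request:
servo_tool([
  {"slide": [0, -0.005, 0.001], "spin": 0},
  {"slide": [0, -0.005, 0.001], "spin": 0},
  {"slide": [0, -0.005, 0.002], "spin": 0},
  {"slide": [0, 0, 0], "spin": 0},
], hand=0.37)

```text
clock: 18.6
position: [0.5779, 0.2673, 0.1354]
ee_rot: [-0.0, 0.73, 0.683, -0.001]
contact_force: [-0.4, -0.5, -0.1]
width: 0.0317
```

Request:
servo_tool([
  {"slide": [0, -0.006, 0.003], "spin": 0},
  {"slide": [0, -0.006, 0.003], "spin": 0},
  {"slide": [0, -0.006, 0.003], "spin": 0},
  {"slide": [0, 0, 0], "spin": 0},
], hand=0.46)

```text
clock: 19.0
position: [0.5596, 0.2684, 0.1261]
ee_rot: [-0.001, 0.73, 0.683, -0.001]
contact_force: [-2.0, 0.2, 0.4]
width: 0.0394
```

Request:
servo_tool([
  {"slide": [0, -0.006, 0.003], "spin": 0},
  {"slide": [0, -0.006, 0.003], "spin": 0},
  {"slide": [0, -0.006, 0.003], "spin": 0},
  {"slide": [0, 0, 0], "spin": 0},
], hand=0.54)

```text
clock: 19.4
position: [0.542, 0.2696, 0.1173]
ee_rot: [-0.0, 0.73, 0.683, -0.001]
contact_force: [0.5, 0.3, -0.6]
width: 0.0459
```

```bash
python3 look2.py pics/r3.png
```

```text
19.5 [0.54341261 0.26979088 0.1178277 ] [ 0.49410771 -0.42301899  0.06612409] 0.045989732824810566
```

View pics/r3.png

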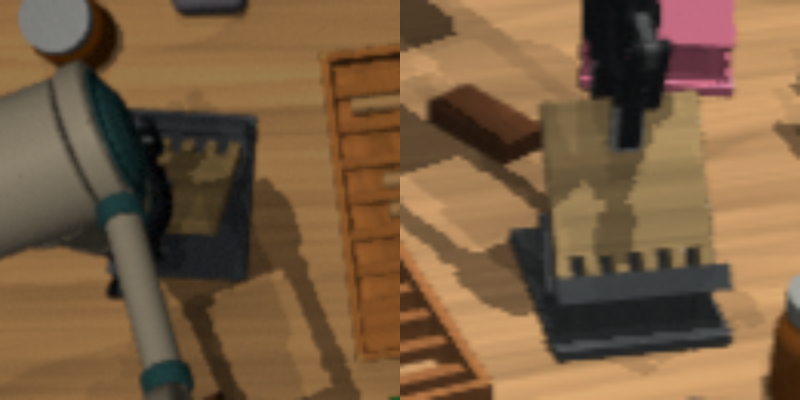

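Request:
servo_tool([
  {"slide": [0, -0.001, 0], "spin": 0},
  {"slide": [0, 0, 0], "spin": 0},
  {"slide": [0, 0, -0.015], "spin": 0},
  {"slide": [0, 0, -0.03], "spin": 0},
  {"slide": [0, 0, -0.04], "spin": 0},
  {"slide": [0, 0, -0.04], "spin": 0},
  {"slide": [0, 0, -0.03], "spin": 0},
], hand=0.62)

```text
clock: 20.2
position: [0.5431, 0.27, 0.2757]
ee_rot: [0.001, 0.73, 0.683, 0.002]
contact_force: [0.1, 0.3, 0.1]
width: 0.0528
```

Request:
servo_tool([
  {"slide": [-0.03, -0.04, 0], "spin": 0},
  {"slide": [-0.03, -0.04, 0], "spin": 0},
  {"slide": [-0.03, -0.04, 0], "spin": 0},
  {"slide": [-0.03, -0.04, 0], "spin": 0},
  {"slide": [-0.03, -0.02, 0], "spin": 0},
  {"slide": [-0.03, 0, 0], "spin": 0},
  {"slide": [-0.04, 0, 0], "spin": 0},
  {"slide": [-0.04, 0, 0], "spin": 0},
])

```text
clock: 21.0
position: [0.3451, 0.0213, 0.2733]
ee_rot: [0.001, 0.73, 0.684, 0.001]
contact_force: [1.7, -0.2, 0.8]
width: 0.0531
```

Request:
servo_tool([
  {"slide": [-0.045, 0, 0], "spin": 0},
  {"slide": [-0.045, 0, 0], "spin": 0},
  {"slide": [-0.045, 0, 0], "spin": 0},
  {"slide": [-0.045, 0, 0], "spin": 0},
  {"slide": [0, 0, 0], "spin": 0},
  {"slide": [0, 0, 0], "spin": 0},
  {"slide": [0, 0, 0], "spin": 0},
])

```text
clock: 21.7
position: [0.3333, -0.1563, 0.2728]
ee_rot: [-0.0, 0.73, 0.683, 0.0]
contact_force: [0.4, 0.3, 0.5]
width: 0.0529
```

Run:
```python
from h import *
a=eyes.get_image("top");b=eyes.get_image("scene")
cv2.imwrite("pics/f_top.png",a);cv2.imwrite("pics/f_sc.png",b)
t=((.558,.052),5.8); r=((.570,.271),-4.0)
overlay("top",a,t,r,-.002,(145,135,310,255),4.8,"pics/ot2.png")
o=cv2.imread("pics/top0.png")
A=np.hstack([o[135:255,145:310],a[135:255,145:310]])
so=cv2.imread("pics/scene0.png")
B=np.hstack([so[165:285,225:390],b[165:285,225:390]])
cv2.imwrite("pics/cmp.png",cv2.resize(np.vstack([A,B]),None,fx=2.4,fy=2.4,interpolation=cv2.INTER_CUBIC))
s=manip.get_state();print(s['clock'],s['position'],s['contact_force'])
```

```text
21.8 [ 0.33342142 -0.15583754  0.27283075] [-0.98909175  0.1855524  -0.24144887]
```

View pics/cmp.png

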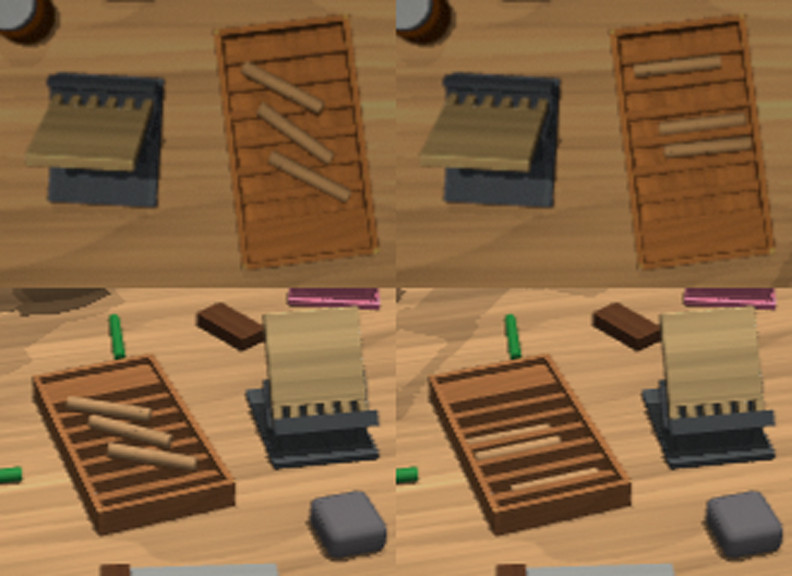

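View pics/f_top.png

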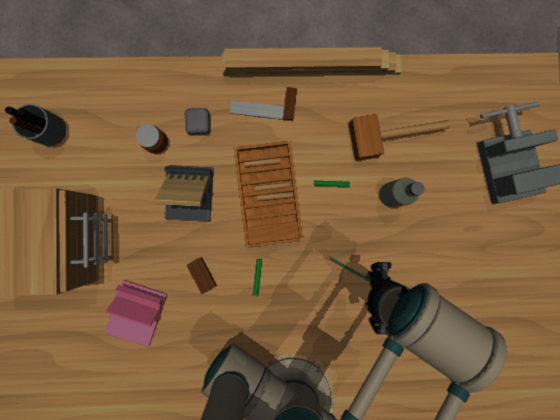

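The before and after views match: the comb is back in place to within about a pixel, and the bystanders haven't moved. One numeric check on the dowels, then I'll hand in.

Run:
```python
from h import *
im=cv2.imread("pics/f_top.png"); hsv=cv2.cvtColor(im,cv2.COLOR_BGR2HSV)
m=((hsv[...,1]<150)).astype(np.uint8)*255
k=np.zeros_like(m); cv2.fillConvexPoly(k,np.array([[239,152],[286,147],[297,234],[250,240]]),255); m&=k
a=np.radians(5.8)
for c in cv2.findContours(m,cv2.RETR_EXTERNAL,cv2.CHAIN_APPROX_NONE)[0]:
    if cv2.contourArea(c)<50: continue
    vx,vy,x,y=cv2.fitLine(c,cv2.DIST_L2,0,.01,.01).ravel()
    for z in (.014,.031):
        p=ray("top",x,y,z);q=ray("top",x+20*vx,y+20*vy,z);d=p[:2]-[.558,.052];e=(q-p)[:2]
        ang=np.degrees(np.arctan2(e[1],e[0]))%180-90-5.8
        print(z,(x,y),"tray x %.1f y %.1f ang %.1f"%(1000*d@[np.cos(a),np.sin(a)],1000*d@[-np.sin(a),np.cos(a)],ang))
P=[ray("scene",u,v,.014) for u,v in [(225+112/2.4,165+72/2.4)]]
```

```text
0.014 (np.float32(274.48685), np.float32(195.77632)) tray x -7.3 y -16.5 ang -1.3
0.031 (np.float32(274.48685), np.float32(195.77632)) tray x -8.3 y -16.0 ang -1.3
0.014 (np.float32(272.48685), np.float32(185.98685)) tray x 20.3 y -14.4 ang -0.1
0.031 (np.float32(272.48685), np.float32(185.98685)) tray x 18.8 y -13.9 ang -0.1
0.014 (np.float32(261.73334), np.float32(161.94667)) tray x 90.1 y 6.9 ang -0.7
0.031 (np.float32(261.73334), np.float32(161.94667)) tray x 87.5 y 7.1 ang -0.7
```

```bash
python3 -c "
from rig import manip
print(manip.sign_off())"
```

```text
the job is handed in; nothing more can be done
None
```

The job is handed in at about 22 s of the 64 s allowed. All three dowels look to be down in grooves, and the comb is back on its rest.

I tipped the comb upright between the fingers and lifted it out of the trough. I found the tray's height by touching the landing, then swept the comb once through the tray about 4 mm above the ridges. I then set it back in the trough and let it lean back along the same arc. The fingers stayed well above the dowels throughout.

**Dowels:** they lie near the groove centres at x = -9.5, 22.5 and 86.5 mm, measured at -7.3, 20.3 and 90.1 mm. All are within about 1.3° of the grooves. The 90.1 mm reading is 3.6 mm off centre, and a dowel has only 3 mm of play, so I put the difference down to camera error. Depth I judged only by eye: the scene view shows all three sunk between the ridges.

**Comb:** compared by eye, the before and after pictures agree to about 1 pixel, roughly 2 to 3 mm.

**Bystanders:** they look unmoved, and the arm is clear of everything.

No check failed, and the sign-off gave no verdict.

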